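# Load the vial and hold the light gate open

### The arm

A 7-joint arm with a two-finger parallel gripper is mounted at the origin on a cart in front of the work surface, level with it; the furniture and walls round the work are solid. World frame = base frame: x ahead of the robot, y to its left, z up, the work surface at z = 0. Lengths are in mm, angles in rad, forces in N, time in s.
With the tool pointing down it reaches from about 425 to 950 mm from the base axis. Payload 4.7 kg.
Tool frame: the origin (TCP) lies between the finger pads; the fingertips stand 8 mm ahead of it and the grasp point (between the pads) lies 11 mm behind it; z points along the fingers, y is the line along which they close (so a half turn about z gives the same grasp; the last joint's range is limited). The gripper opens to 87 mm and grips with 3 to 60 N. Pads are 19 mm wide; open, the fingers measure 117 mm over their backs; the gripper's body (75 mm by 190 mm) begins 51 mm behind the grasp point.
Start: joints at [-1.304, 0.469, -0.049, 1.532, 0.024, 1.141, -0.082], TCP at [196.725, 645.715, 230.573] pointing down, gripper open.
Joint ranges: [-2.59, 2.59], [-0.33, 1.99], [-1.39, 1.29], [0.1, 2.45], [-1.04, 4.18], [0.21, 1.99], [-2.66, 2.66]. Speed limits (rad/s): [2.57, 2.57, 3.14, 3.14, 3.14, 3.14, 3.14].

### API

Orientations are given as a unit quaternion [w, x, y, z].
In Python, from cell import observe, cams, hand_in, models gives the robot as it stands.
- The arm moves only by the tool servo_tool, never from a script. Its arguments are lists of equal length, an entry for each row: "slide": the shift along the tool's x, y, z in m, a list of three; "delta_rot": the turn, a rotation vector about the tool's x, y, z in rad, a list of three; "fingers": the opening, from 0 (shut) to 1 (fully open). A call has 1 to 20 rows; each row shifts and turns the commanded pose from where the row before left it, along the tool's axes as they then stand; what a row does not reach is not made up. A row lasts 1/8 s, in which the tool goes at most 62.5 mm and 10.7 degrees, less where a joint would pass 70% of its speed; a pose out of reach is approached as far as the arm can. A call with a gripper value outside its range is refused whole. The fingers move at their own pace and stop on an object; the grip force is fixed at half the most. Time passes only in rows, so rows that do not move let the fingers close. It gives the time, the measured TCP pose, the force, the opening and the grip force at its end, in the units of the state.
- observe(): the state, without advancing time (a new reading comes with each control period).
- cams.capture(name): name is "side" or "top" or "wrist"; returns a dict with "image" (400x640x3 uint8, blue, green, red), "depth" (400x640 float32, mm along the optical axis (not along the pixel's ray), 0 where there is no reading), "fovy" (degrees; the focal length in pixels is half the picture's height over the tangent of half this angle, whatever the lens; pixels are square), "cx", "cy" (the principal point, pixels), "extrinsics" (4x4, takes a point from world to camera coordinates). Camera axes: x right, y down, z forward; pixel columns grow to the right and rows downward; lengths in mm; the calibration is good to about 2 mm. A picture is of the moment at which its call begins.
- hand_in(): hands the job in; it is judged then, once.
Trained networks look in the newest picture that a camera, given by its name, has taken for a name from the list of things; names that differ only in an ending like _2 or _b are one class to them, and where a whole thing is asked for, a point or a joint stands for the part that bears it (a point fixed in the world has none). Each returns a list of dicts, best first, with "conf" (0 to 1); they miss things now and then, are a little off and sometimes report something else, mostly with a low value. They report only what shows in the picture. A call takes as long as a camera call.
- models.spot_in(camera, label): "position" ([x, y, z] in mm, in the coordinates of the camera as it stood for that picture, good to about 4 mm: the middle of the surface that is visible of it).
The state is a dict: "t": time; "qpos": joint angles; "qd": joint speeds; "effort": joint torques, N m; "tool_pos": TCP position; "eef_rot": TCP orientation; "ft_force": force on the tool from outside, world axes, zero at the start; "moment": the same for the moment, N m; "finger_gap": finger opening in mm; "gripper_force": force on a finger pad.
Only numpy, scipy, OpenCV 4.12 (cv2) and the standard library are available. Lean on these libraries where they do the work, as an engineer would, in place of code of your own. Each camera call takes 0.05 s, during which the arm holds its last target. There are 200 camera calls.

### The job

Take the tall vial from the rack and seat it fully down in the socket of the gate cell while the gate is still shut, and let go of it. Then grasp the upright grip of the spring-return gate, pull it out until the index arm on the gate lines up with the mark clip, and finish while still holding the gate there: if you let go it springs shut. Leave the two short vials and everything else where they are.

Things in the scene. Friction and masses are not known exactly. Their poses are not given: they have to be found in the camera images.
- rack: white block fixed to the table, 50 x 145 x 40 mm, three upright 18 mm holes in a row along its y axis at y = -45, 0 and +45 mm, each 30 mm deep (floor 10 mm above the table), a vial in each. Origin at the centre of its underside, z up. On the left or the right of the table, yaw varies; the gate cell is on the other side.
- tall_vial: the vial to load: clear glass cylinder 16 mm in diameter, 85 mm tall, black cap of the same width on top, 30 g. Origin at the centre of its underside, z axis along it. Stands loose and upright in one of the three rack holes, sticking out 55 mm.
- short_vial_a: one of two short vials, same as the tall one but 45 mm tall (15 mm sticks out of the rack); stays in the rack. Origin at the centre of its underside.
- short_vial_b: the other short vial, 45 mm tall; stays in the rack. Origin at the centre of its underside.
- gate_cell: the gate cell, fixed to the table: aluminium base plate 150 (x) x 80 (y) x 10 mm with a grey 44 (x) x 50 (y) mm socket block at its +x end, top 54 mm above the table, and two low steel rails (tops at 20 mm) at y = +-17 mm that guide the gate. Origin at the centre of the plate's underside, z up; the gate pulls out along its -x axis, roughly towards the robot (yaw varies).
- socket (a point): centre of the socket's mouth on top of the block, 54 mm above the table and 50 mm along the cell's +x from its origin. The round hole is 19 mm wide with a 4 mm lead-in and 36 mm deep, so a seated vial's underside is 18 mm above the table.
- gate (a joint): how far the gate is pulled out along the cell's -x, in m: 0 shut, stop at 0.055. A spring pulls it shut, about 3 N at 0 rising to about 6.5 N at 0.04 m; some friction.
- gate_grip (a point): centre of the top of the gate's upright black grip, 62 mm above the table; the grip is a plate 12 mm along the cell's x and 24 mm along its y, reaching from 16 to 62 mm above the table. It moves with the gate; 75 mm from the socket along the cell's -x when shut.
- gate_index (a point): tip of the thin steel index arm on the gate (3 mm wide, reaching out to +y of the cell over the rail, 22 mm above the table, 28 mm behind the grip on the socket's side). It moves with the gate.
- mark_clip: the mark: small black clip with a thin steel tongue, 10 x 10 x 13 mm, fixed on the cell's base plate beside the +y rail, 33 mm from the cell's middle line. Its x, y axes are parallel to the cell's; the origin lies on the cell's middle line at the clip's x, 10 mm above the table, so the index is at the mark when gate_index has x = 0 in this frame. The clip stands 20 to 40 mm from the index of the shut gate, and need not be touched.
- canister: bystander: clear objective canister with black lid, 51 mm in diameter, 71 mm tall; origin at the centre of its underside.
- oil_bottle: bystander: small amber dropper bottle, 30 mm in diameter, 86 mm tall, between rack and cell; origin at the centre of its underside.
- filter_cube: bystander: black filter cube, about 40 mm, between rack and cell; origin at the centre of its underside.
- dust_cap: bystander: flat black round cap, 41 mm in diameter, 13 mm tall; origin at the centre of its underside.

How it is judged (in metres and radians):
On the way:
1. the tall vial is seated in the socket and let go, the gate still shut (horizontal distance between tall_vial and socket below 0.004 m and z of tall_vial in the frame of gate_cell below 0.021 m and angle between tall_vial's own z axis and vertical below 0.15 rad and contact force between the fingers and tall_vial below 0.1 N and value of joint gate below 0.005 m), for 0.2 s.
At the end, for the whole second after the job is handed in: Vial fully down in the socket (underside within 3 mm of the floor, 4 mm of the axis, upright), untouched by the fingers; the fingers hold the gate still (over 2 N) with its index within 4 mm of the mark; short vials and bystanders within 20 mm of where they stood (horizontal distance between tall_vial and socket below 0.004 m and z of tall_vial in the frame of gate_cell below 0.021 m and angle between tall_vial's own z axis and vertical below 0.15 rad and x of gate_index in the frame of mark_clip between -0.004 and 0.004 m and velocity of joint gate between -0.01 and 0.01 m/s and contact force between the fingers and gate above 2 N and contact force between the fingers and tall_vial below 0.1 N and distance of each of short_vial_a, short_vial_b, canister, oil_bottle, filter_cube, dust_cap from where it was at the start of the episode below 0.02 m); the arm keeps its last pose, push and grip.
It fails at once if the gate is opened before the vial is in the socket (value of joint gate above 0.01 m and (horizontal distance between tall_vial and socket above 0.01 m or z of tall_vial in the frame of gate_cell above 0.03 m)).
It fails at once if a short vial or a bystander is moved (distance of any of short_vial_a, short_vial_b, canister, oil_bottle, filter_cube, dust_cap from where it was at the start of the episode above 0.03 m).
It also fails if it takes over 51 s, if anything falls off the work surface, if the arm or the gripper's body presses on something with over 40 N, if the wrist force passes 120 N, or if a joint passes its speed limit or range.

## Working session

There is one attempt and no reset: what is moved stays moved. The work goes in short steps, Python scripts to look and compute and a tool call to move; the robot and the scene stay as the last step left them, time stands still between calls to the robot, and variables do not carry over. Pictures are saved under pics/ and viewed, at most 10 in all, crops included, and the job is handed in when it is done.

Besides the shell and the picture viewer there is one more tool, called as name(argument=value, ...), one argument or row to a line, values as JSON. servo_tool: Moves the arm, as the interface text tells. Its arguments: {"type":"object","properties":{"slide":{"type":"array"},"delta_rot":{"type":"array"},"fingers":{"type":"array"}},"required":["slide","delta_rot","fingers"]}

```bash
mkdir -p pics
cat > h.py <<'E'
from cell import observe, cams, hand_in, models
import numpy as np, cv2
def cap(n):
    c=cams.capture(n); c['E']=np.array(c['extrinsics']); c['f']=200/np.tan(np.radians(c['fovy'])/2); return c
def w(c,p): return np.linalg.inv(c['E'])[:3]@np.r_[p,1]
def pix(c,P):
    p=(c['E']@np.r_[P,1])[:3]; return c['f']*p[0]/p[2]+c['cx'],c['f']*p[1]/p[2]+c['cy']
def cloud(c):
    v,u=np.mgrid[:400,:640]; d=c['depth']
    P=np.stack([(u-c['cx'])/c['f']*d,(v-c['cy'])/c['f']*d,d,np.ones_like(d)],-1)
    W=P@np.linalg.inv(c['E']).T; W[d==0]=np.nan; return W[...,:3]
def ray(c,u,v,z):
    R=c['E'][:3,:3]; o=-R.T@c['E'][:3,3]; d=R.T@np.array([(u-c['cx'])/c['f'],(v-c['cy'])/c['f'],1])
    return o+d*(z-o[2])/d[2]
E
python3 - <<'E'
from h import *
np.set_printoptions(precision=1,suppress=True)
for n in ['top','side']:
    c=cap(n); cv2.imwrite(f'pics/{n}0.png',c['image'])
    print(n,c['fovy'],w(c,[0,0,0]))
    for l in ['rack','tall_vial','short_vial_a','gate_cell','socket','gate_grip','gate_index','mark_clip','canister','oil_bottle','filter_cube','dust_cap']:
        for r in models.spot_in(n,l)[:2]:
            p=w(c,r['position']); print(l,round(r['conf'],2),p,np.array(pix(c,p)))
s=observe();print(s['t'],s['tool_pos'],s['eef_rot'],s['finger_gap'])
E
```

```text
top 57.6927039193814 [ 325.6    0.4 1337. ]
rack 0.91 [492.4 333.9  38.9] [234.7 202. ]
rack 0.17 [493.8 -74.2   6.2] [347.  203.5]
short_vial_a 0.69 [487.8 -74.1   6.1] [347.  205.2]
short_vial_a 0.31 [482.8 486.5  67.8] [189.8 203.4]
gate_cell 0.72 [485.5 -75.3   6.4] [347.3 205.8]
gate_cell 0.48 [497.3 332.   39.9] [235.2 200.7]
socket 0.63 [489.2 -73.3   9.3] [346.8 204.7]
socket 0.3 [485.6 -76.2  12.4] [347.6 205.5]
gate_grip 0.49 [488.  -76.3  12.5] [347.7 204.9]
gate_index 0.64 [490.3 -76.2  13.2] [347.7 204.3]
canister 0.61 [488.9 487.8  68.7] [189.4 201.6]
filter_cube 0.69 [563.2  53.2  35. ] [312.4 183.4]
dust_cap 0.52 [ 447.2 -441.8   10.2] [448.2 216.8]
side 43.55049005057505 [  -7.4 1256.4  730.8]
rack 0.66 [480.  361.4  34.3] [278.5 283.4]
short_vial_a 0.59 [496.7 336.6  52.9] [276.4 270.3]
short_vial_a 0.39 [496.7 385.4  54.9] [267.3 280.2]
gate_cell 0.54 [534.1 -45.4  38.4] [320.3 208.7]
socket 0.81 [528.1 -41.2  40.1] [321.6 209.1]
mark_clip 0.58 [561.9  75.4  29.9] [296.5 226.9]
canister 0.78 [472.2 513.3  52.6] [250.1 315.2]
oil_bottle 0.68 [554.8 191.8  39.8] [281.3 243.1]
filter_cube 0.49 [561.3  73.1  29.5] [297.  226.7]
dust_cap 0.41 [ 445.5 -435.2   11.6] [381.2 175.2]
1.3 [196.7 645.7 230.6] [-0.   0.1  1.   0. ] 86.90304674026756
```

Run:
```python
import cv2,numpy as np
a=cv2.imread('pics/top0.png')[140:280,170:480]; b=cv2.imread('pics/side0.png')[130:340,220:420]
A=cv2.resize(a,None,fx=2,fy=2,interpolation=3); 
cv2.imwrite('pics/t1.png',cv2.resize(a,None,fx=2.58,fy=2.58,interpolation=3)); cv2.imwrite('pics/s1.png',cv2.resize(b,None,fx=2.8,fy=2.8,interpolation=3))
```

```text
(no output)
```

View pics/t1.png

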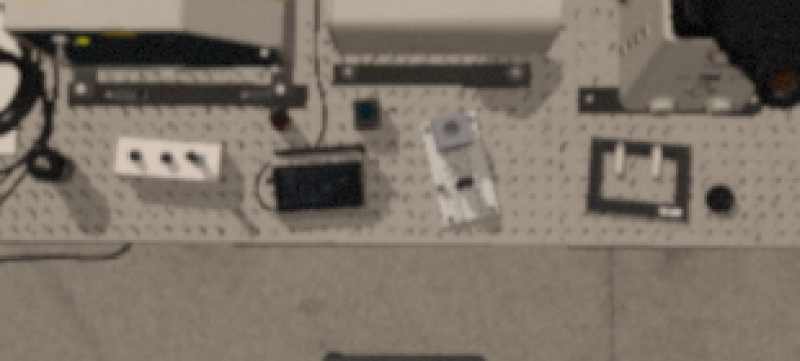

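View pics/s1.png

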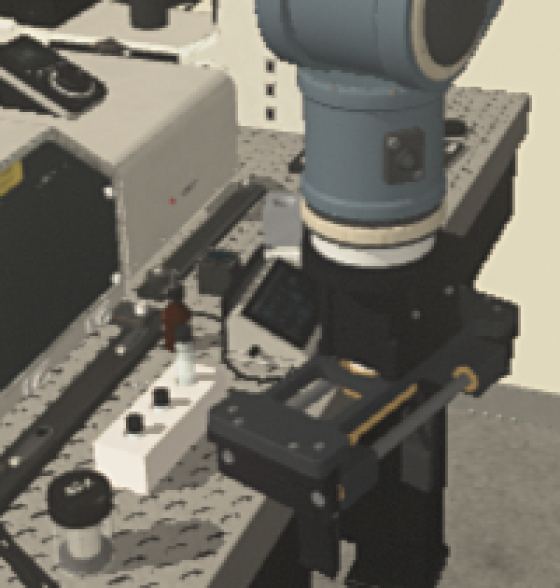

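The rack is on the left, with the tall vial in its −y end hole (t1 px ≈193,157). The gate cell is on the right, with the socket at ≈(450,128) and the grip at ≈(465,183). Next I fit the rack and cell from depth.

Run:
```python
from h import *
np.set_printoptions(precision=3,suppress=True)
c=cap('top'); W=cloud(c)
def fit(lo,hi,zlo,zhi):
    m=(W[...,0]>lo[0])&(W[...,0]<hi[0])&(W[...,1]>lo[1])&(W[...,1]<hi[1])&(W[...,2]>zlo)&(W[...,2]<zhi)
    P=W[m]; r=cv2.minAreaRect(P[:,:2].astype(np.float32)); return m.sum(),r,np.median(P[:,2])
print('rack',fit((440,230),(550,430),30,48))
print('block',fit((510,-120),(620,-10),44,65))
print('plate',fit((400,-160),(620,-10),5,16))
print('grip',fit((440,-120),(530,-20),35,75))
print('tablet/obst', np.nanmax(W[(W[...,0]>400)&(W[...,0]<540)&(W[...,1]>20)&(W[...,1]<200)][:,2]))
b=W[(W[...,0]>560)&(W[...,0]<1000)&(W[...,1]>-200)&(W[...,1]<420)&(W[...,2]>110)]
print('back min x by y',[ (y,b[(b[:,1]>y)&(b[:,1]<y+60)][:,0].min() if ((b[:,1]>y)&(b[:,1]<y+60)).any() else None) for y in range(-200,420,60)])
for k,(u,v) in dict(v1=(135,156),v2=(166,158),v3=(193,157),sock=(451,128),grip=(465,183)).items():
    print(k,ray(c,170+u/2.58,140+v/2.58,dict(v1=55,v2=55,v3=95,sock=54,grip=62)[k]))
from scipy.spatial.transform import Rotation as R
q=observe()['eef_rot'];print(R.from_quat(np.r_[q[1:],q[0]]).as_matrix())
```

```text
rack (np.int64(493), ((497.2083740234375, 334.0), (145.93589782714844, 50.67549514770508), 86.1793441772461), np.float64(39.72374870938461))
block (np.int64(158), ((538.6166381835938, -64.61158752441406), (43.84569549560547, 50.3231315612793), 14.144536972045898), np.float64(53.496038580664504))
plate (np.int64(670), ((510.3951110839844, -84.66767883300781), (149.25732421875, 219.09237670898438), 89.60033416748047), np.float64(10.340780929092944))
grip (np.int64(91), ((494.01910400390625, -68.50911712646484), (72.11066436767578, 50.72633743286133), 0.38593870401382446), np.float64(53.886302628185376))
tablet/obst 72.09666088729114
back min x by y [(-200, np.float64(652.4794652686405)), (-140, np.float64(652.5015001261756)), (-80, np.float64(652.9296870102057)), (-20, np.float64(653.5575434299653)), (40, np.float64(653.4261665419086)), (100, np.float64(622.3997564377464)), (160, np.float64(616.3031953991916)), (220, np.float64(621.1424390232413)), (280, np.float64(621.0141629863089)), (340, np.float64(620.7500184493485)), (400, np.float64(620.237900962412))]
v1 [495.713 374.506  55.   ]
v2 [493.202 331.148  55.   ]
v3 [489.571 284.444  95.   ]
sock [537.913 -63.744  54.   ]
grip [460.589 -82.447  62.   ]
[[-0.957  0.292 -0.   ]
 [ 0.292  0.957  0.   ]
 [ 0.     0.    -1.   ]]
```

servo_tool(
  slide=[
    [0,0,0],
    [0,0,0],
    [-0.04,-0.042,0],
    [-0.04,-0.042,0],
    [-0.04,-0.042,0],
    [-0.04,-0.042,0],
    [-0.04,-0.042,0],
    [-0.04,-0.042,0],
    [-0.04,-0.042,0],
    [-0.04,-0.042,0],
    [0,0,0],
    [0,0,0],
  ],
  delta_rot=[
    [0,0,-0.115],
    [0,0,-0.115],
    [0,0,0],
    [0,0,0],
    [0,0,0],
    [0,0,0],
    [0,0,0],
    [0,0,0],
    [0,0,0],
    [0,0,0],
    [0,0,0],
    [0,0,0],
  ],
  fingers=[0.5,0.5,0.5,0.5,0.5,0.5,0.5,0.5,0.5,0.5,0.5,0.5],
)

```text
t: 2.85
tool_pos: [493.6, 289.9, 230.5]
eef_rot: [-0.0, 0.033, 0.999, 0.0]
ft_force: [-0.1, 0.3, 0.9]
finger_gap: 43.9
gripper_force: 0.0
```

Run:
```python
from h import *
np.set_printoptions(precision=3,suppress=True)
c=cap('wrist'); s=observe(); print(s['t'],s['tool_pos'],s['eef_rot'],s['finger_gap'],s['ft_force'])
print('cam',w(c,[0,0,0]),c['fovy'],c['E'][2,:3])
img=c['image'].copy()
for l in ['tall_vial','short_vial_a','rack']:
    for r in models.spot_in('wrist',l)[:3]:
        p=w(c,r['position']); print(l,round(r['conf'],2),p,np.array(pix(c,p)))
for P in ([494.2,289.1,95],[494.2,289.1,40]):
    u,v=pix(c,P); cv2.circle(img,(int(u),int(v)),3,(0,0,255),1)
cv2.imwrite('pics/w1.png',img)
W=cloud(c); m=(W[...,2]>60)&(abs(W[...,0]-494)<30)&(abs(W[...,1]-289)<30)
print(m.sum(), np.median(W[m],0) if m.any() else 0)
```

```text
2.9 [493.042 290.75  230.532] [-0.     0.032  0.999  0.   ] 43.510050295799736 [-0.197  0.192  0.144]
cam [422.249 294.802 385.044] 69.86780345883196 [ 0.261 -0.015 -0.965]
tall_vial 0.65 [489.237 292.505  96.112] [318.455 191.598]
short_vial_a 0.6 [498.387 332.978  54.646] [352.903 189.005]
short_vial_a 0.57 [496.574 380.598  54.134] [393.191 184.821]
rack 0.64 [494.683 339.06   40.701] [356.37  183.262]
rack 0.46 [465.904 -48.756  23.559] [ 50.102 178.077]
29883 [468.132 288.376 333.254]
```

View pics/w1.png

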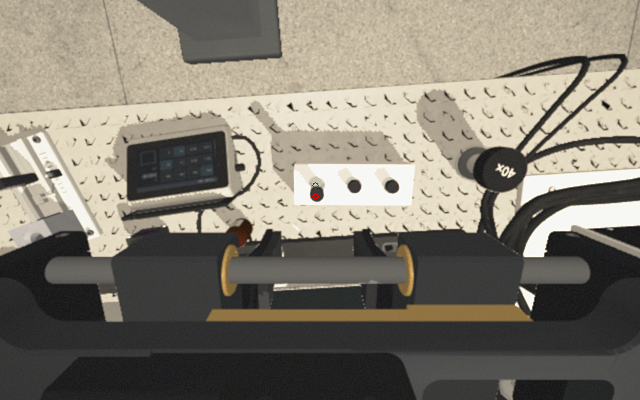

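Run:
```python
from h import *
np.set_printoptions(precision=1,suppress=True)
c=cap('wrist'); W=cloud(c); s=observe(); print(s['tool_pos'],s['eef_rot'])
for P,lo,hi in (([493,289],80,105),([497,334],48,65),([500,379],48,65)):
    m=(W[...,2]>lo)&(W[...,2]<hi)&(abs(W[...,0]-P[0])<20)&(abs(W[...,1]-P[1])<20)
    v,u=np.nonzero(m); print(m.sum(),W[m].min(0),np.median(W[m],0),W[m].max(0),u.min(),u.max(),v.min(),v.max())
m=(W[...,2]>36)&(W[...,2]<44)&(abs(W[...,0]-497)<50)&(abs(W[...,1]-334)<95)
print(cv2.minAreaRect(W[m][:,:2].astype(np.float32)),np.median(W[m][:,2]))
```

```text
[493.  290.8 230.5] [-0.  0.  1.  0.]
200 [485.5 283.1  81.2] [492.3 290.4  95.1] [501.1 298.1  97.3] 309 323 187 203
148 [488.9 327.6  48.6] [495.8 335.2  55.2] [503.7 342.5  57. ] 347 360 181 194
153 [492.  372.3  48.2] [499.1 379.8  55.3] [508.  387.2  57.7] 385 398 181 195
((496.8008117675781, 335.58648681640625), (144.88055419921875, 50.607391357421875), 85.93793487548828) 40.42392892619165
```

servo_tool(
  slide=[
    [0,0,0.04],
    [0,0,0.05],
    [0,0,0.05],
    [0,0,0.021],
    [0,0,0],
    [0,0,0],
    [0,0,0],
    [0,0,0],
    [0,0,0],
  ],
  delta_rot=[
    [0,0,0],
    [0,0,0],
    [0,0,0],
    [0,0,0],
    [0,0,0],
    [0,0,0],
    [0,0,0],
    [0,0,0],
    [0,0,0],
  ],
  fingers=[0.42,0.42,0.42,0.42,0.42,0.42,0,0,0],
)

```text
t: 4.22
tool_pos: [494.2, 289.5, 70.1]
eef_rot: [0.0, 0.033, 0.999, 0.0]
ft_force: [-0.4, -0.1, 1.3]
finger_gap: 15.1
gripper_force: 30.0
```

servo_tool(
  slide=[
    [0,0,-0.02],
    [0,0,-0.04],
    [0,0,-0.045],
    [0,0,-0.03],
    [0,0,0],
    [0.007,-0.049,0],
    [0.007,-0.049,0],
    [0.007,-0.049,0],
    [0.007,-0.049,0],
    [0.007,-0.049,0],
    [0.007,-0.049,0],
    [0,0,0],
    [0,0,0],
  ],
  delta_rot=[
    [0,0,0],
    [0,0,0],
    [0,0,0],
    [0,0,-0.157],
    [0,0,-0.157],
    [0,0,0],
    [0,0,0],
    [0,0,0],
    [0,0,0],
    [0,0,0],
    [0,0,0],
    [0,0,0],
    [0,0,0],
  ],
  fingers=[0,0,0,0,0,0,0,0,0,0,0,0,0],
)

```text
t: 5.85
tool_pos: [525.3, -5.3, 204.5]
eef_rot: [-0.0, -0.124, 0.992, 0.0]
ft_force: [-0.3, 0.3, 0.4]
finger_gap: 15.4
gripper_force: 30.0
```

```bash
cat >> h.py <<'E'
def rect(W,x,y,r,lo,hi):
    m=(W[...,2]>lo)&(W[...,2]<hi)&(abs(W[...,0]-x)<r)&(abs(W[...,1]-y)<r)
    return cv2.minAreaRect(W[m][:,:2].astype(np.float32)),np.median(W[m],0),m.sum()
E
python3 - <<'E'
from h import *
np.set_printoptions(precision=3,suppress=True)
c=cap('wrist'); W=cloud(c); s=observe(); print(s['t'],s['tool_pos'],s['eef_rot'],s['finger_gap'])
print('cam',w(c,[0,0,0]))
print(rect(W,538,-65,36,50,58)); print(rect(W,464,-83,25,56,68))
for l in ['socket','gate_grip','gate_index','mark_clip','tall_vial']:
    for r in models.spot_in('wrist',l)[:2]:
        p=w(c,r['position']); print(l,round(r['conf'],2),p,np.array(pix(c,p)))
cv2.imwrite('pics/w2.png',c['image'])
E
```

```text
5.9 [525.303  -4.52  204.482] [-0.    -0.125  0.992  0.   ] 15.290954128230577
cam [455.946 -22.653 358.96 ]
(((537.751953125, -63.31407165527344), (43.58912658691406, 50.414451599121094), 14.157490730285645), array([536.914, -63.742,  54.252]), np.int64(1614))
(((465.5672607421875, -81.26976013183594), (11.677118301391602, 23.620540618896484), 14.256325721740723), array([465.248, -80.706,  61.782]), np.int64(290))
socket 0.61 [488.416 -69.55   12.757] [271.338 141.687]
socket 0.57 [485.763 -71.478  20.528] [269.154 139.393]
gate_grip 0.92 [486.339 -72.569  20.605] [268.115 139.652]
gate_index 0.55 [481.02  -76.603  19.964] [265.71  134.168]
tall_vial 0.81 [516.606  -4.656 198.119] [320.672 233.461]
```

View pics/w2.png

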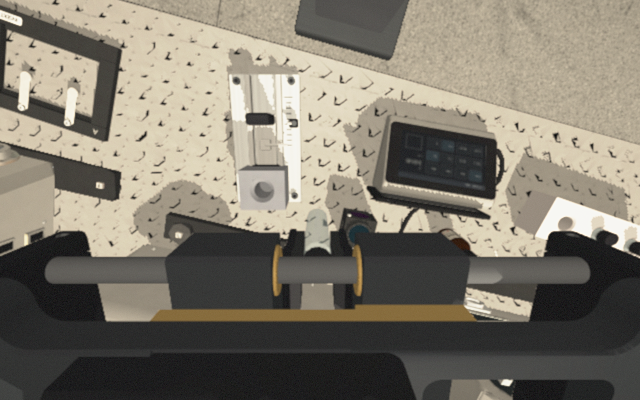

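The picture shows the socket hole at (264,190), the grip at (261,118), the clip at about (293,123), and the held vial hanging straight at (318,225).

Run:
```python
from h import *
np.set_printoptions(precision=1,suppress=True)
c=cap('wrist'); W=cloud(c); s=observe(); print(s['tool_pos'])
im=c['image']; cv2.imwrite('pics/w3.png',cv2.resize(im[65:240,220:345],None,fx=4.3,fy=3.4,interpolation=3) if 0 else cv2.resize(im[65:240,220:345],None,fx=3.4,fy=3.4,interpolation=2))
# hole: dark ellipse within block
g=cv2.cvtColor(im,6)[170:210,240:290]; print(g[::4,::4])
# held vial: points
m=(W[...,2]>125)&(W[...,2]<185)&(abs(W[...,0]-525)<25)&(abs(W[...,1]+4.5)<25)
P=W[m]; 
for z in (135,145,155,165,175):
    q=P[abs(P[:,2]-z)<5]; 
    if len(q): print(z,len(q),q.min(0),np.median(q,0),q.max(0))
```

```text
[525.4  -5.1 204.5]
[[153 153 154 155 155 154 157 155 154 153 155 126 238]
 [192 189 192 192 191 192 193 194 194 193 191 136 230]
 [190 189 193 191 192 195 190 194 191 191 194 142 230]
 [190 188 192 196 182 138 144 173 188 190 192 145 224]
 [185 189 189 189  86 124 139 140 163 189 188 144 223]
 [184 185 188 172  89  93 127 135 125 189 188 158 221]
 [187 185 188 159 102  99  99 100 139 191 191 155 188]
 [187 186 188 180 138 125 129 131 193 191 191 166 189]
 [186 187 190 187 188 166 174 189 191 192 190 165 210]
 [183 191 190 190 187 189 188 187 192 191 191 172 214]]
145 27 [516.5 -12.2 145. ] [517.6  -7.  147.7] [525.3   2.9 149.6]
155 79 [516.4 -12.1 150. ] [517.7  -6.3 155. ] [525.    2.1 159.7]
165 88 [515.9 -12.  160.1] [517.6  -6.4 165.1] [524.2   3.3 169.6]
175 103 [516.2 -12.1 170.1] [517.5  -6.4 174.7] [525.5   1.9 180. ]
```

View pics/w3.png

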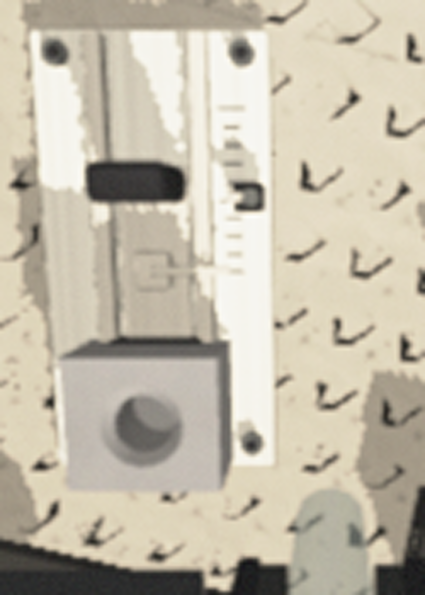

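servo_tool(
  slide=[
    [0,-0.03,0],
    [0.0015,-0.03,0],
    [0,0,0.04],
    [0,0,0.04],
    [0,0,0],
    [0,0,0],
  ],
  delta_rot=[
    [0,0,0],
    [0,0,0],
    [0,0,0],
    [0,0,0],
    [0,0,0],
    [0,0,0],
  ],
  fingers=[0,0,0,0,0,0],
)

```text
t: 6.95
tool_pos: [539.8, -64.3, 125.7]
eef_rot: [0.001, -0.124, 0.992, -0.0]
ft_force: [0.5, 0.2, 0.2]
finger_gap: 15.1
gripper_force: 30.0
```

Run:
```python
from h import *
np.set_printoptions(precision=1,suppress=True)
c=cap('wrist'); W=cloud(c); s=observe(); print(s['t'],s['tool_pos'])
print(rect(W,538,-65,36,50,57))
m=(W[...,2]>66)&(W[...,2]<110)&(abs(W[...,0]-530)<25)&(abs(W[...,1]+63)<25)
P=W[m];print(len(P),P.min(0),np.median(P,0),P.max(0))
```

```text
7.0 [540.2 -64.3 126.2]
(((537.5164794921875, -63.65370559692383), (43.564029693603516, 50.43634033203125), 13.689414978027344), array([530.5, -66.7,  54.3]), np.int64(2151))
407 [530.5 -71.6  66.4] [532.1 -65.8  92.1] [539.9 -56.2 109.9]
```

servo_tool(
  slide=[
    [0.001,0,0.004],
    [0,0,0.006],
    [0,0,0.006],
    [0,0,0.006],
    [0,0,0.006],
    [0,0,0],
  ],
  delta_rot=[
    [0,0,0],
    [0,0,0],
    [0,0,0],
    [0,0,0],
    [0,0,0],
    [0,0,0],
  ],
  fingers=[0,0,0,0,0,0],
)

```text
t: 7.75
tool_pos: [537.6, -64.6, 95.9]
eef_rot: [-0.0, -0.124, 0.992, 0.0]
ft_force: [-0.2, -1.2, -0.1]
finger_gap: 15.0
gripper_force: 30.0
```

servo_tool(
  slide=[
    [0,0,0.006],
    [0,0,0.006],
    [0,0,0.004],
    [0,0,0.001],
    [0,0,0],
  ],
  delta_rot=[
    [0,0,0],
    [0,0,0],
    [0,0,0],
    [0,0,0],
    [0,0,0],
  ],
  fingers=[0,0,0,0,0],
)

```text
t: 8.38
tool_pos: [537.7, -64.6, 79.5]
eef_rot: [-0.0, -0.124, 0.992, 0.0]
ft_force: [-0.6, 0.4, -0.1]
finger_gap: 15.4
gripper_force: 30.0
```

servo_tool(
  slide=[
    [0,0,0.0015],
    [0,0,0],
    [0,0,0],
    [0,0,0],
    [0,0,0],
    [0,0,-0.03],
    [0,0,-0.04],
    [0,0,-0.04],
    [0.035,0,0],
    [0.035,0,0],
    [0,0,0],
  ],
  delta_rot=[
    [0,0,0],
    [0,0,0],
    [0,0,0],
    [0,0,0],
    [0,0,0],
    [0,0,0],
    [0,0,0],
    [0,0,0],
    [0,0,0],
    [0,0,0],
    [0,0,0],
  ],
  fingers=[0,0.5,0.5,0.5,0.5,0.5,0.5,0.5,0.5,0.5,0.5],
)

```text
t: 9.75
tool_pos: [467.5, -82.7, 188.0]
eef_rot: [-0.001, -0.123, 0.992, 0.0]
ft_force: [0.1, -0.4, 0.3]
finger_gap: 43.5
gripper_force: 0.0
```

Run:
```python
from h import *
np.set_printoptions(precision=1,suppress=True)
c=cap('wrist'); W=cloud(c); s=observe(); print(s['t'],s['tool_pos'],s['finger_gap'])
print(rect(W,465.6,-81.3,25,57,68)); print('vialtop',rect(W,538,-64,20,80,125)); print('blk',rect(W,538,-64,36,50,57))
for l in ['gate_grip','gate_index','mark_clip','tall_vial']:
    for r in models.spot_in('wrist',l)[:2]:
        p=w(c,r['position']); print(l,round(r['conf'],2),p,np.array(pix(c,p)))
u,v=map(int,pix(c,[465.6,-60,20])); print(u,v)
v0=max(v-70,0);u0=u-70
cv2.imwrite('pics/w4.png',cv2.resize(c['image'][v0:v0+140,u0:u0+140],(588,588),interpolation=2)); print(u0,v0)
```

```text
9.8 [469.4 -82.1 188.3] 43.455215594568266
(((465.21697998046875, -81.920166015625), (12.41442584991455, 23.55849266052246), 13.050880432128906), array([464.7, -81.9,  61.9]), np.int64(280))
vialtop (((540.6222534179688, -62.896087646484375), (7.467294692993164, 14.387861251831055), 23.476993560791016), array([540.2, -63.1, 103.4]), np.int64(84))
blk (((525.3795776367188, -66.75244140625), (18.742835998535156, 49.34283447265625), 14.238967895507812), array([523.8, -67.2,  54.3]), np.int64(707))
gate_grip 0.68 [488.5 -77.1  27.8] [316.6 208.7]
gate_index 0.58 [486.1 -81.5  25. ] [313.4 205.2]
mark_clip 0.55 [486.  -74.8  19.8] [319.  205.2]
mark_clip 0.53 [460.7 -56.2  22.2] [340.1 188.9]
tall_vial 0.73 [535.6 -61.3 100.4] [320.6 280.6]
335 191
265 121
```

View pics/w4.png

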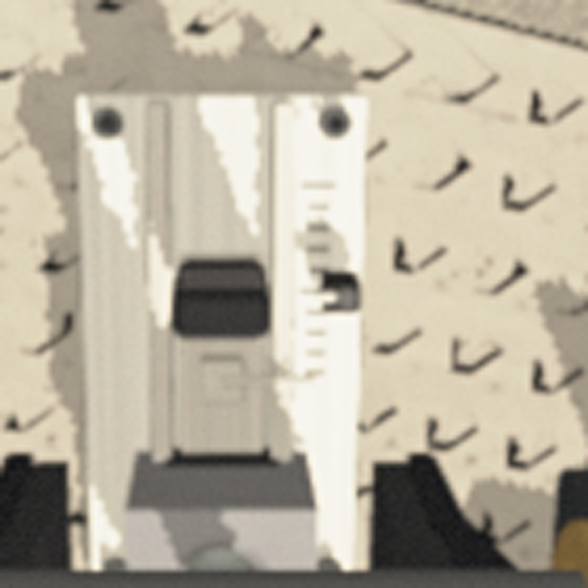

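Run:
```python
from h import *
np.set_printoptions(precision=1,suppress=True)
c=cap('wrist'); W=cloud(c); s=observe(); print(s['tool_pos'])
g=np.array([465.2,-81.9]); th=np.radians(14.1); ex=np.array([np.cos(th),np.sin(th)]); ey=np.array([-ex[1],ex[0]])
def loc(u,v,z): p=ray(c,265+u/4.2,121+v/4.2,z)[:2]-g; return np.array([p@ex,p@ey])
print('index tip (exp 28,?)',loc(310,375,22))
print('arm root',loc(245,375,22))
print('grip top -x edge, +x edge (exp -6,6)',loc(222,292,62),loc(222,335,62))
print('grip bottom edge?',loc(222,260,16))
print('clip far top edge (c+5)',loc(350,312,23),'near bottom (c-5)',loc(350,272,10),'tongue',loc(325,297,20),loc(325,297,23))
D=(W[...,:2]-g); X=D@ex; Y=D@ey
m=(abs(Y-33)<9)&(abs(X-14)<30)&(W[...,2]>15)&(W[...,2]<28)
print('depth clip',m.sum(),X[m].min(),np.median(X[m]),X[m].max(),Y[m].min(),Y[m].max(),np.median(W[m][:,2]))
for z in (14,20):print(z, np.round(np.c_[X[m&(W[...,2]>z)],Y[m&(W[...,2]>z)],W[m&(W[...,2]>z)][:,2]],0)[::4].astype(int).tolist())
```

```text
[470.8 -81.5 187.9]
index tip (exp 28,?) [31.1 25.3]
arm root [31.2  7.2]
grip top -x edge, +x edge (exp -6,6) [-1.6  0.5] [9.  0.5]
grip bottom edge? [-0.1  0.7]
clip far top edge (c+5) [12.8 35.7] near bottom (c-5) [ 4.4 36.8] tongue [ 9.3 29. ] [ 8.6 28.7]
depth clip 89 -0.8295789955515435 3.1223690551294054 29.17313937371561 24.057267299061834 37.803907457181026 22.915774470706822
14 [[0, 29, 17], [-1, 33, 18], [0, 38, 17], [0, 31, 23], [0, 36, 23], [1, 30, 22], [1, 35, 24], [2, 29, 22], [1, 34, 26], [3, 27, 24], [3, 32, 23], [2, 36, 26], [4, 29, 24], [4, 34, 26], [5, 27, 24], [5, 32, 24], [5, 36, 26], [7, 31, 23], [6, 35, 26], [8, 31, 22], [8, 35, 22], [27, 25, 22], [29, 25, 23]]
20 [[0, 29, 23], [0, 34, 22], [1, 29, 22], [1, 34, 22], [2, 29, 22], [1, 34, 26], [3, 27, 24], [3, 32, 23], [2, 36, 26], [4, 29, 24], [4, 34, 26], [5, 27, 24], [5, 32, 24], [5, 36, 26], [7, 31, 23], [6, 35, 26], [8, 31, 22], [8, 35, 22], [27, 25, 22], [29, 25, 23]]
```

Run:
```python
from h import *
np.set_printoptions(precision=2,suppress=True)
th=np.radians(14.1); ex=np.array([np.cos(th),np.sin(th)]); ey=np.array([-ex[1],ex[0]]); g0=np.array([465.2,-81.9])
for k in range(4):
    c=cap('wrist'); W=cloud(c); D=W[...,:2]-g0; X=D@ex; Y=D@ey; Z=W[...,2]
    G=(Z>59)&(Z<66)&(abs(X)<12)&(abs(Y)<18)
    C=(abs(Y-33)<8)&(abs(X-4)<12)&(Z>20)&(Z<29)
    I=(Y>8)&(Y<27)&(abs(X-28)<6)&(Z>20)&(Z<26)&~C
    Q=lambda m:np.percentile(X[m],[2,50,98])
    print('grip',Q(G),Y[G].min(),Y[G].max(),'clip',C.sum(),Q(C),Q(C&(Y>30)),'idx',I.sum(),Q(I), 'blk',Q((abs(Y)<22)&(Z>51)&(Z<57)&(X>45)&(X<60))[0])
# pixel row profile through clip and index
im=cv2.cvtColor(c['image'],6)
for nm,Yc,zc in(('clip',35,23),('idx',16,22)):
    for x in np.arange(-8,34,1.):
        if (nm=='clip')==(x<18):
            u,v=pix(c,np.r_[g0+x*ex+Yc*ey,zc]); print(nm[0],x,int(cv2.getRectSubPix(im,(1,1),(u,v))[0,0]),end=' | ')
    print()
```

```text
grip [-5.38 -0.38  5.05] -11.549533037281984 11.813807349830354 clip 74 [-0.51  3.4   7.83] [-0.59  3.16  7.77] idx 69 [22.59 27.6  33.3 ] blk 52.92831350886111
grip [-5.34 -0.57  4.87] -11.499832136249111 11.808807975397155 clip 81 [-0.58  3.62  8.82] [-0.6   3.36  8.75] idx 59 [22.21 27.63 33.26] blk 52.874478085110816
grip [-5.37  0.04  6.1 ] -11.51354993945973 11.805452036076723 clip 81 [-0.73  3.32  8.69] [-0.75  3.3   8.75] idx 60 [22.27 27.39 32.78] blk 52.95885148959656
grip [-5.63 -0.15  5.73] -11.518387276851026 11.846480451930166 clip 75 [-0.88  3.24  8.51] [-0.9   3.23  8.51] idx 64 [22.07 27.93 32.86] blk 52.91265226438987
c -8.0 239 | c -7.0 239 | c -6.0 241 | c -5.0 246 | c -4.0 241 | c -3.0 179 | c -2.0 84 | c -1.0 46 | c 0.0 45 | c 1.0 72 | c 2.0 103 | c 3.0 123 | c 4.0 129 | c 5.0 126 | c 6.0 119 | c 7.0 113 | c 8.0 192 | c 9.0 235 | c 10.0 246 | c 11.0 245 | c 12.0 245 | c 13.0 245 | c 14.0 244 | c 15.0 245 | c 16.0 244 | c 17.0 244 | 
i 18.0 237 | i 19.0 237 | i 20.0 237 | i 21.0 233 | i 22.0 223 | i 23.0 206 | i 24.0 184 | i 25.0 179 | i 26.0 181 | i 27.0 196 | i 28.0 219 | i 29.0 236 | i 30.0 237 | i 31.0 232 | i 32.0 221 | i 33.0 214 |
```

servo_tool(
  slide=[
    [0.0045,0.001,0.02],
    [0,0,0.045],
    [0,0,0.045],
    [0,0,0.027],
    [0,0,0.012],
    [0,0,0],
  ],
  delta_rot=[
    [0,0,0],
    [0,0,0],
    [0,0,0],
    [0,0,0],
    [0,0,0],
    [0,0,0],
  ],
  fingers=[0.45,0.45,0.45,0.45,0.45,0.45],
)

```text
t: 11.0
tool_pos: [465.3, -82.0, 38.7]
eef_rot: [-0.0, -0.124, 0.992, 0.0]
ft_force: [0.8, -0.2, 0.3]
finger_gap: 38.9
gripper_force: 0.0
```

Well placed, so I close the fingers and pull 24 mm slowly.

servo_tool(
  slide=[
    [0,0,0],
    [0,0,0],
    [0,0,0],
    [0.003,0,0],
    [0.003,0,0],
    [0.003,0,0],
    [0.003,0,0],
    [0.003,0,0],
    [0.003,0,0],
    [0.003,0,0],
    [0.003,0,0],
    [0,0,0],
    [0,0,0],
  ],
  delta_rot=[
    [0,0,0],
    [0,0,0],
    [0,0,0],
    [0,0,0],
    [0,0,0],
    [0,0,0],
    [0,0,0],
    [0,0,0],
    [0,0,0],
    [0,0,0],
    [0,0,0],
    [0,0,0],
    [0,0,0],
  ],
  fingers=[0,0,0,0,0,0,0,0,0,0,0,0,0],
)

```text
t: 12.62
tool_pos: [444.1, -88.2, 39.9]
eef_rot: [0.002, -0.124, 0.992, -0.001]
ft_force: [6.4, -1.4, 5.6]
finger_gap: 23.9
gripper_force: 30.0
```

Run:
```python
from h import *
np.set_printoptions(precision=2,suppress=True)
for n in ['wrist','top','side']:
    c=cap(n); s=observe(); print(n,s['tool_pos'],s['finger_gap'],s['ft_force'])
    u,v=map(int,pix(c,[460,-60,25])); print(u,v)
    im=c['image']; 
    r=100 if n=='wrist' else 40
    v0,u0=max(v-r,0),max(u-r,0); print(u0,v0)
    cv2.imwrite(f'pics/p_{n}.png',cv2.resize(im[v0:v0+2*r,u0:u0+2*r],(390,390),interpolation=2))
cv2.imwrite('pics/p.png',np.hstack([cv2.imread(f'pics/p_{n}.png') for n in('wrist','side')]))
```

```text
wrist [444.17 -88.2   39.94] 23.545500335852793 [ 5.02 -0.27  5.38]
351 272
251 172
top [444.17 -88.18  39.95] 23.90017411526067 [ 6.74 -1.03  6.49]
343 212
303 172
side [444.15 -88.17  39.93] 23.799475957055158 [ 4.85 -1.18  7.14]
344 214
304 174
```

View pics/p.png

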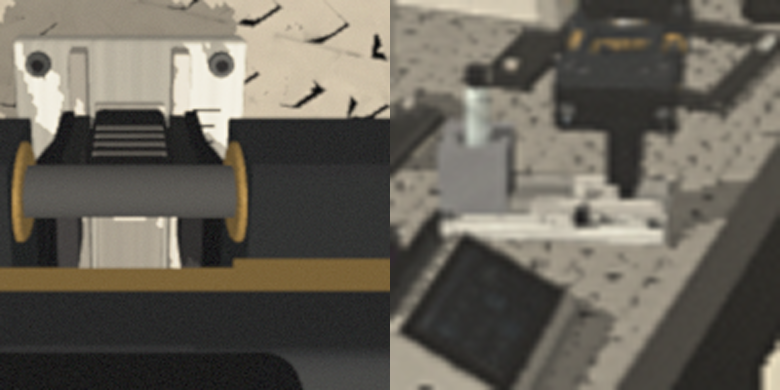

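Run:
```python
from h import *
np.set_printoptions(precision=2,suppress=True)
th=np.radians(14.1); ex=np.array([np.cos(th),np.sin(th)]); ey=np.array([-ex[1],ex[0]]); g0=np.array([465.2,-81.9])
for n in('wrist','side'):
  for k in range(2):
    c=cap(n); W=cloud(c); D=W[...,:2]-g0; X=D@ex; Y=D@ey; Z=W[...,2]
    if n=='wrist':
        F=(abs(Y)<9)&(Z>28)&(Z<58)&(X<-10)&(X>-50)
        T=(abs(Y)<9)&(Z>59)&(Z<66)&(X<0)&(X>-50)
        print('front',F.sum(),np.percentile(X[F],[5,50,95]) if F.any() else 0,'top',T.sum(),np.percentile(X[T],[2,50,98]) if T.any() else 0)
    else:
        m=(Y>15)&(Y<40)&(abs(X-6)<20)&(Z>17)&(Z<30)
        v,u=np.nonzero(m); print(np.round(np.c_[u,v,X[m],Y[m],Z[m]]).astype(int).tolist())
for x in(2,4,6): 
    u,v=pix(c,np.r_[g0+x*ex+25*ey,22]); print('index tip px if at',x,u,v)
for x in(-1,9): print('clip top edges px',pix(c,np.r_[g0+x*ex+38*ey,23]))
i=c['image']; u,v=map(int,pix(c,np.r_[g0+4*ex+30*ey,22])); print(u,v); cv2.imwrite('pics/s5.png',cv2.resize(i[v-16:v+16,u-24:u+24],(792,528),interpolation=0));
```

```text
front 678 [-29.32 -28.79 -28.29] top 65 [-29.42 -28.62 -27.94]
front 673 [-29.29 -28.75 -28.3 ] top 70 [-29.19 -28.64 -28.12]
[[337, 214, 23, 17, 22], [338, 214, 20, 18, 22], [341, 214, 11, 18, 23], [342, 214, 8, 15, 21], [343, 214, 4, 19, 23], [337, 215, 23, 19, 19], [338, 215, 20, 16, 18], [339, 215, 17, 21, 20], [340, 215, 14, 21, 20], [341, 215, 10, 24, 22], [342, 215, 7, 26, 23], [343, 215, 4, 25, 23], [344, 215, 1, 20, 20], [346, 215, -5, 18, 20], [347, 215, -8, 18, 20], [348, 215, -11, 21, 21], [337, 216, 23, 23, 18], [339, 216, 16, 26, 19], [340, 216, 13, 23, 18], [342, 216, 6, 32, 23], [343, 216, 2, 38, 26], [344, 216, 0, 27, 21], [346, 216, -5, 21, 18], [347, 216, -9, 23, 19], [342, 217, 5, 40, 23], [346, 217, -6, 28, 18], [342, 218, 6, 38, 19], [343, 218, 3, 34, 17]]
[[343, 213, 5, 16, 25], [339, 214, 17, 18, 22], [340, 214, 14, 17, 22], [341, 214, 11, 15, 21], [342, 214, 7, 21, 24], [343, 214, 4, 23, 25], [337, 215, 24, 17, 18], [339, 215, 17, 17, 18], [340, 215, 14, 22, 21], [341, 215, 10, 22, 21], [342, 215, 7, 21, 21], [343, 215, 3, 28, 24], [344, 215, 1, 16, 18], [345, 215, -2, 22, 22], [346, 215, -5, 19, 20], [347, 215, -8, 19, 20], [348, 215, -12, 22, 22], [341, 216, 10, 22, 17], [342, 216, 6, 36, 25], [344, 216, 0, 29, 21], [345, 216, -2, 22, 18], [348, 216, -12, 26, 21], [342, 217, 6, 36, 21], [343, 217, 3, 37, 22], [344, 217, -1, 38, 22]]
index tip px if at 2 343.56760634598936 215.23837670205847
index tip px if at 4 342.92897796424205 215.21257601772717
index tip px if at 6 342.290566873914 215.18678411200244
clip top edges px (np.float64(344.1355853412618), np.float64(216.88489905627569))
clip top edges px (np.float64(340.9185825683857), np.float64(216.75354026371872))
342 215
```

View pics/s5.png

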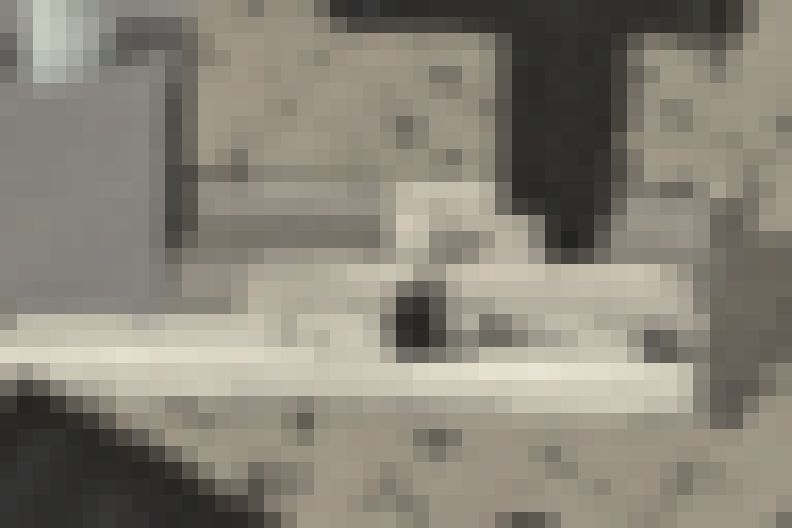

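servo_tool(
  slide=[
    [0.0008,0,0],
    [0,0,0],
    [0,0,0],
    [0,0,0],
  ],
  delta_rot=[
    [0,0,0],
    [0,0,0],
    [0,0,0],
    [0,0,0],
  ],
  fingers=[0,0,0,0],
)

```text
t: 13.48
tool_pos: [443.6, -88.3, 39.9]
eef_rot: [0.002, -0.124, 0.992, -0.001]
ft_force: [5.6, -1.4, 4.6]
finger_gap: 23.6
gripper_force: 30.0
```

Run:
```python
from h import *
np.set_printoptions(precision=2,suppress=True)
th=np.radians(14.1); ex=np.array([np.cos(th),np.sin(th)]); ey=np.array([-ex[1],ex[0]]); g0=np.array([465.2,-81.9])
for k in range(3):
    c=cap('wrist'); W=cloud(c); D=W[...,:2]-g0; X=D@ex; Y=D@ey; Z=W[...,2]
    F=(abs(Y)<9)&(Z>28)&(Z<58)&(X<-10)&(X>-50); s=observe()
    print(np.median(X[F]),s['t'],s['tool_pos'],s['gripper_force'])
c=cap('top'); W=cloud(c); print('vial',[ (W[...,2][(abs(W[...,0]-538)<15)&(abs(W[...,1]+64)<15)]).max()])
print(hand_in())
```

```text
-29.289136101989968 13.525 [443.66 -88.3   39.96] 30.00263366382569
-29.282853714494415 13.575 [443.62 -88.31  39.94] 30.002607344649732
-29.32928426306119 13.625 [443.62 -88.34  39.92] 30.00251550693065
vial [np.float64(105.82216031691542)]
the job is handed in; nothing more can be done
None
```

The tall vial is seated in the socket and released. The gate is held about 23 mm open, with the index measured within about 1 mm of the mark, and the job is handed in; no verdict came back.

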